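Flip the reorder paddle on the emptied twin bin

ROBOT

A 6-joint arm with a two-finger parallel gripper is mounted at the origin on the work surface. World frame = base frame: x ahead of the robot, y to its left, z up, the work surface at z = 0. Lengths are in mm, angles in degrees, forces in N, time in s.
With the tool pointing down it reaches from about 350 to 850 mm from the base axis. Payload 8.1 kg.
Tool frame: the origin (TCP) lies midway between the tips of the shut fingers; the grasp point (between the pads) lies 19 mm behind it; z points along the fingers, y is the line along which they close (so a half turn about z gives the same grasp; the last joint's range is limited). The gripper opens to 85 mm and grips with 20 to 120 N. Pads are 22 mm wide; open, the fingers measure 114 mm over their backs; the gripper's body (76 mm by 85 mm) begins 54 mm behind the grasp point. The pads swing forward as they close: fully open they stand 13 mm farther back than shut.
Start: joints at [63.976, 7.471, 85.268, -0, 87.261, -4.893], TCP at [216.277, 559.669, 231.292] pointing down, gripper open.
Joint ranges: [-169.43, 169.43], [-51.17, 129.36], [1.28, 143.12], [-76.62, 256.62], [0, 156.53], [-152.29, 152.29]. Speed limits (degrees/s): [136.94, 136.94, 159.86, 180, 180, 180].

INTERFACE

Orientations are given as [roll, pitch, yaw] about the fixed x, y, z axes, in that order (R = Rz(yaw) Ry(pitch) Rx(roll)).
In Python, from bench import r gives the robot as it stands. The module is installed in compiled form; this text tells all that it offers.
- The arm moves only by the tool jog_arm, never from a script. Its argument "rows" is a list of rows, each a list of 2 entries, a list of its own where there are three numbers: the shift along the tool's x, y, z in mm, then the turn, a rotation vector about the tool's x, y, z in rad. A call has 1 to 10 rows; each row is the pose to reach, as a shift and turn from the pose commanded when the call began, along the tool's axes at that moment; what a row does not reach only later rows make up. A row lasts 1/10 s, in which the tool goes at most 50 mm and 8.59 degrees, less where a joint would pass 70% of its speed; a pose out of reach is approached as far as the arm can. A call with a gripper value outside its range is refused whole. "grip" is the finger opening in mm, from 0 to 85.4, set as the call begins (left out, the last holds). The fingers move at their own pace and stop on an object; "force" is the grip in N (left out, the last holds). Time passes only in rows, so rows that repeat a pose let the fingers close. It gives the time, the measured TCP pose, the force, the opening and the grip force at its end, in the units of the state.
- r.sense(): the state, without advancing time (a new reading comes with each control period).
- r.snapshot(name): name is "side" or "top"; returns (picture, depth): 420x560x3 uint8, blue, green, red; 420x560 float32, mm along the optical axis (not along the pixel's ray), 0 where there is no reading.
- r.camera_params(name): a dict with "fx", "fy", "cx", "cy" (pixels), "pose" (4x4, takes a point from camera to world coordinates). Camera axes: x right, y down, z forward; pixel columns grow to the right and rows downward; lengths in mm; the calibration is good to about 2 mm. A picture is of the moment at which its call begins. camera_params takes no time and is no camera call.
- r.hand_in(): hands the job in; it is judged then, once.
The state is a dict: "time": time; "joint_pos": joint angles; "qd": joint speeds; "joint_efforts": joint torques, N m; "tool_pos": TCP position; "tcp_rot": TCP orientation; "ft_force": force on the tool from outside, world axes, zero at the start; "wrist_torque": the same for the moment, N m; "finger_gap": finger opening in mm; "grip_force": force on a finger pad.
Only numpy, scipy, OpenCV 4.12 (cv2) and the standard library are available. Lean on these libraries where they do the work, as an engineer would, in place of code of your own. Each camera call takes 0.05 s, during which the arm holds its last target. There are 200 camera calls.

TASK

One of the two blue twin bins has run out of parts in its open compartment, while the compartment under its paddle is still full. With a fingertip or the outside of closed fingers, push that bin's paddle right over its hinge until it lies fully down across the empty compartment, orange face up, so that the full side is free and the bin calls for a refill. Push steadily, without gripping or flicking the paddle or shoving the bins, and leave the other bin's paddle and everything else on the bench as it is.

Things in the scene. Friction and masses are not known exactly. Their poses are not given: they have to be found in the camera images.
- bin_empty: The twin bin that has run out: blue box 150 deep (x), 150 wide (y), 80 mm high, loose, 2.4 kg; origin at the centre of its underside. A divider along x at y = 0 parts it: the +y compartment holds brass standoffs (to 45 mm above the bench) and the paddle lies across it; the -y one is open and empty. Side walls and divider are 80 mm high from x = -25 to 75 mm and slope to 42 mm at the front (-x).
- hinge_empty (a point): Middle of the hinge axis of bin_empty's paddle, above the divider, at (20, 0, 86) mm in the bin's frame. Axes as the bin's: the hinge axis is x, the paddle starts towards +y and goes over to -y. Steel hinge ears reach 42 mm either way along x and 5 mm above the axis.
- paddle_empty (a joint): Angle of bin_empty's paddle: 0 = flat over the full +y compartment, green up; pi/2 = upright; pi (stop) = flat over the empty -y compartment, orange up. Starts 0 to 0.2 rad. The paddle, some 40 g, stays at any angle where it is left (stiff hinge, 0.045 N m); push it right down. Plate: 60 mm along the hinge, 4 mm thick (axis at mid-thickness), reaching 77 mm from the axis, then the tab.
- tab_empty (a point): Centre of the paddle's thumb tab, 90 mm from the hinge axis and in its plane, moving with the paddle: a flat round-cornered tongue, 40 mm wide and 4 mm thick, that carries the plate on to 103 mm from the axis, so that it stands out 28 mm beyond the bin's side wall with free space above and below it, 84 mm over the bench. A finger leaning in under it lifts the paddle.
- bin_stocked: The other twin bin, same make and size, with dark steel screws in both compartments; origin at the centre of its underside. Its paddle must stay as it is.
- tab_stocked (a point): Middle of the thumb tab of bin_stocked's paddle (like the other), which lies across that bin's +y compartment, green up.
- driver_grip (a point): Screwdriver with red handle, 200 mm long, lying loose on the bench in the gap between the two bins, blade away from the robot; this point is in its handle.
- heatsink: Loose finned aluminium processor heat sink, 70 x 70 x 38 mm, beyond the bins; origin at the centre of its underside.
- fan: Loose black case fan lying flat, 80 x 80 x 25 mm, beyond the bins to the left; origin at the centre of its underside.
- drive: Loose hard disk lying flat, 147 x 102 x 26 mm, to the right of the bins; origin at the centre of its underside.

How it is judged (in metres and radians):
At the end, for the whole second after the job is handed in: The emptied bin's paddle lies flat across the empty compartment, orange up, within 7 degrees of its stop, and is at rest; both bins stand upright within 25 mm of where they were, the other paddle's tab is within 30 mm of its start, and the loose things are within 20 mm of theirs (value of joint paddle_empty above 3.02 rad and velocity of joint paddle_empty between -0.1 and 0.1 rad/s and distance of each of bin_empty, bin_stocked from where it was at the start of the episode below 0.025 m and angle between each of bin_empty, bin_stocked's own z axis and vertical below 0.05 rad and linear speed of bin_empty below 0.02 m/s and distance of tab_stocked from where it was at the start of the episode below 0.03 m and distance of each of driver_grip, heatsink, fan, drive from where it was at the start of the episode below 0.02 m); the robot touches nothing.
It fails at once if a bin is shoved or lifted more than 25 mm (distance of any of bin_empty, bin_stocked from where it was at the start of the episode above 0.025 m).
It fails at once if the other bin's paddle is moved (its tab by more than 30 mm) (distance of tab_stocked from where it was at the start of the episode above 0.03 m).
It fails at once if the paddle is flicked (turns faster than 8 rad/s) (velocity of joint paddle_empty above 8 rad/s or velocity of joint paddle_empty below -8 rad/s).
It fails at once if the paddle is gripped as it is turned (more than 20 N between fingers and paddle while it swings clear of both rests) (value of joint paddle_empty between 0.35 and 2.8 rad and contact force between the fingers and bin_empty above 20 N).
It fails at once if a loose thing on the bench is moved more than 20 mm (distance of any of driver_grip, heatsink, fan, drive from where it was at the start of the episode above 0.02 m).
It also fails if it takes over 42 s, if anything falls off the work surface, if the arm or the gripper's body presses on something with over 40 N, if the wrist force passes 120 N, or if a joint passes its speed limit or range.

## Working session

There is one attempt and no reset: what is moved stays moved. The work goes in short steps, Python scripts to look and compute and a tool call to move; the robot and the scene stay as the last step left them, time stands still between calls to the robot, and variables do not carry over. Pictures are saved under pics/ and viewed, at most 10 in all, crops included, and the job is handed in when it is done.

Besides the shell and the picture viewer there is one more tool, called by a JSON object that holds its "op" and its "data", one argument or row to a line. jog_arm: Moves the arm, as the interface text tells. Its arguments: {"type":"object","properties":{"rows":{"type":"array"},"grip":{"type":"number"},"force":{"type":"number"}},"required":["rows"]}

```bash
mkdir -p pics
python3 - <<'E'
from bench import r
import cv2,numpy as np
for n in("top","side"):
    p,d=r.snapshot(n);cv2.imwrite(f"pics/{n}0.png",p);np.save(f"{n}_d.npy",d);np.save(f"{n}_p.npy",p)
    c=r.camera_params(n);print(n,c["fx"],c["cx"],c["cy"],np.round(c["pose"],3).tolist())
print(r.sense())
E
```

```text
top 545.2206220704953 279.59418812504015 204.70611701928235 [[0.085, -0.976, 0.2, 322.41], [-0.996, -0.083, 0.022, -92.051], [-0.005, -0.202, -0.979, 1474.605], [0.0, 0.0, 0.0, 1.0]]
side 463.2221490975597 274.0234163527352 198.69967154917663 [[-0.966, -0.196, 0.17, 415.04], [-0.259, 0.679, -0.687, 678.425], [0.019, -0.707, -0.707, 861.633], [0.0, 0.0, 0.0, 1.0]]
{'time': 0.1, 'joint_pos': array([ 6.39763240e+01,  7.51143536e+00,  8.53230801e+01, -6.66612716e-04,
        8.72613805e+01, -4.89331739e+00]), 'qd': array([ 0.08077585, -0.0849886 , -0.21746195, -0.02312152,  0.0195768 ,
       -0.02098163]), 'joint_efforts': array([ 2.24455757e-04, -5.70950282e+01, -5.01943910e+01, -3.04312307e-04,
        8.14881729e-03,  7.31607270e-05]), 'tool_pos': array([216.06293534, 559.21794236, 230.34212024]), 'tcp_rot': array([-1.79904397e+02, -7.51661380e-03,  1.58869668e+02]), 'ft_force': array([-0.48147077,  0.44154488, -0.28134795]), 'wrist_torque': array([0.03248917, 0.00884017, 0.01122508]), 'grip_force': 0.0, 'finger_gap': 85.3050920154525}
```

View pics/top0.png

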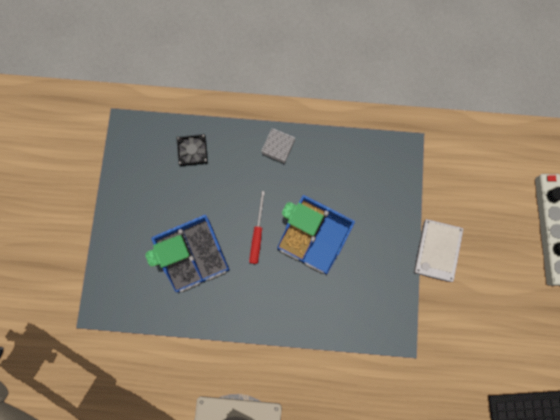

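View pics/side0.png

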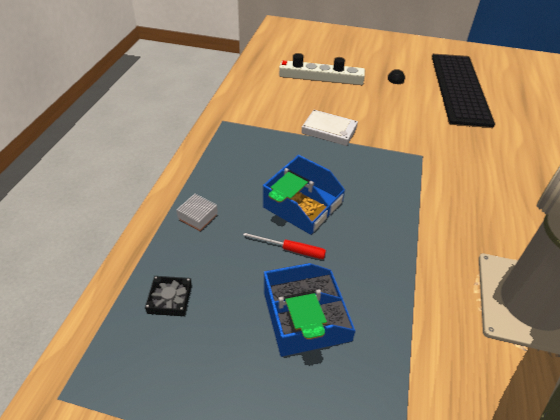

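The right bin in the top view (about 316,236) is the emptied one: brass on the left, bare blue on the right, tab at about (290,211). The driver lies to its left at (257,230). I'll measure the paddle and the rims next.

```bash
cat > h.py <<'E'
from bench import r
import cv2,numpy as np
def cloud(n,d):
    c=r.camera_params(n);v,u=np.mgrid[:420,:560]
    P=np.stack([(u-c["cx"])/c["fx"]*d,(v-c["cy"])/c["fy"]*d,d],-1)
    return P@c["pose"][:3,:3].T+c["pose"][:3,3]
E
python3 - <<'E'
from h import *
for n,box in(("top",(270,190,360,280)),("side",(255,150,350,235))):
    p=np.load(n+"_p.npy");d=np.load(n+"_d.npy");W=cloud(n,d)
    h=cv2.cvtColor(p,cv2.COLOR_BGR2HSV);m=np.zeros(d.shape,bool);m[box[1]:box[3],box[0]:box[2]]=1;m&=d>0
    g=m&(h[...,0]>45)&(h[...,0]<75)&(h[...,1]>150)
    b=m&(h[...,0]>100)&(h[...,0]<130)&(h[...,1]>150)
    G=W[g];c=G.mean(0);U,S,V=np.linalg.svd(G-c,full_matrices=0)
    print(n,len(G),"c",c.round(1),"normal",V[2].round(3),"z",np.percentile(G[:,2],[2,50,98]).round(1))
    rc=cv2.minAreaRect(G[:,:2].astype(np.float32));print(" green rect",rc,cv2.boxPoints(rc).round(0).tolist())
    B=W[b];R=B[(B[:,2]>70)];
    rc=cv2.minAreaRect(B[B[:,2]>30][:,:2].astype(np.float32));print(" blue rect",rc,cv2.boxPoints(rc).round(0).tolist())
    rc=cv2.minAreaRect(R[:,:2].astype(np.float32));print(" rim rect",rc,cv2.boxPoints(rc).round(0).tolist())
    # tab: farthest green
    e=V[0] if abs(V[0][1])>.5 else V[0]
    print(" axes",V[:2].round(3).tolist(), "proj", np.percentile((G-c)@V[0],[0,2,98,100]).round(1))
E
python3 - <<'E'
import cv2,numpy as np
a=np.load('top_p.npy')[190:285,265:365];b=np.load('side_p.npy')[150:245,255:355]
cv2.imwrite('pics/c.png',cv2.resize(np.hstack([a,b]),None,fx=4,fy=4,interpolation=cv2.INTER_CUBIC))
E
```

```text
<stdin>:7: RuntimeWarning: Mean of empty slice.
  ret = um.true_divide(
Traceback (most recent call last):
IndexError: index 2 is out of bounds for axis 0 with size 0
```

View pics/c.png

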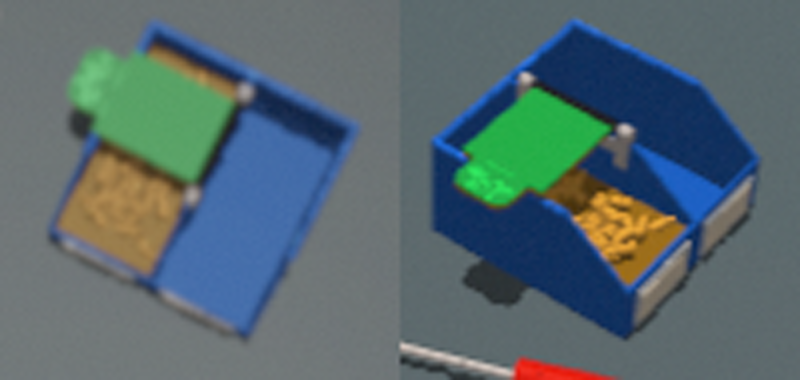

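Both crops show the paddle flat across the brass side. The hinge ears are at top-image pixels of about (326,213) and (312.5,239), and the tab is at about (289,210). My colour thresholds were too strict, so I'll loosen them.

Run:
```python
from h import *
for n,box in(("top",(270,190,360,280)),("side",(255,150,350,235))):
    p=np.load(n+"_p.npy");d=np.load(n+"_d.npy");W=cloud(n,d)
    h=cv2.cvtColor(p,cv2.COLOR_BGR2HSV);m=np.zeros(d.shape,bool);m[box[1]:box[3],box[0]:box[2]]=1;m&=d>0
    g=m&(h[...,0]>40)&(h[...,0]<80)&(h[...,1]>95)
    b=m&(h[...,0]>100)&(h[...,0]<130)&(h[...,1]>120)
    G=W[g];G=G[G[:,2]>70];c=G.mean(0);U,S,V=np.linalg.svd(G-c,full_matrices=0)
    print(n,m.sum(),len(G),"c",c.round(1),"normal",V[2].round(3),"z",np.percentile(G[:,2],[2,50,98]).round(1))
    rc=cv2.minAreaRect(G[:,:2].astype(np.float32));print(" green",rc,cv2.boxPoints(rc).round(0).tolist())
    B=W[b];R=B[(B[:,2]>70)]
    for k,Q in(("blue",B[B[:,2]>20]),("rim",R)):
        rc=cv2.minAreaRect(Q[:,:2].astype(np.float32));print("",k,rc,cv2.boxPoints(rc).round(0).tolist())
    print(" axes",V[:2].round(3).tolist(), "proj", np.percentile((G-c)@V[0],[0,2,98,100]).round(1))
    if n=="top":
        c=r.camera_params(n)
        for u,v,z in((326,213,91),(312.5,239,91),(289,210,88)):
            q=c["pose"][:3,:3]@np.array([(u-c["cx"])/c["fx"],(v-c["cy"])/c["fy"],1]);o=c["pose"][:3,3]
            print(u,v,(o+q*(z-o[2])/q[2]).round(1))
```

```text
top 8085 805 c [ 578.4 -123.1   86.9] normal [ 0.004  0.003 -1.   ] z [81.1 86.8 92.9]
 green ((579.937255859375, -119.63894653320312), (101.23796844482422, 61.376007080078125), 66.83881378173828) [[532.0, -154.0], [588.0, -178.0], [628.0, -85.0], [572.0, -61.0]]
 blue ((542.541259765625, -159.5047607421875), (152.19651794433594, 150.47100830078125), 67.44385528564453) [[444.0, -201.0], [583.0, -259.0], [641.0, -118.0], [502.0, -60.0]]
 rim ((562.363525390625, -168.0489959716797), (151.97811889648438, 107.22750854492188), 66.80935668945312) [[483.0, -217.0], [582.0, -259.0], [642.0, -119.0], [543.0, -77.0]]
 axes [[-0.388, -0.922, -0.004], [-0.922, 0.388, -0.002]] proj [-54.4 -50.7  44.3  46.7]
326 213 [ 593.8 -182.    91. ]
312.5 239 [ 523.4 -152.2   91. ]
289 210 [594.2 -86.1  88. ]
side 8033 660 c [ 582.3 -121.9   88.7] normal [ 0.01  -0.013  1.   ] z [85.4 88.8 91.8]
 green ((587.0855712890625, -121.98835754394531), (102.01044464111328, 70.72289276123047), 68.65898895263672) [[536.0, -157.0], [601.0, -182.0], [639.0, -87.0], [573.0, -62.0]]
 blue ((545.3551025390625, -161.24917602539062), (156.46206665039062, 153.3840789794922), 67.26271057128906) [[444.0, -204.0], [586.0, -263.0], [646.0, -119.0], [505.0, -59.0]]
 rim ((560.8564453125, -168.27529907226562), (155.45738220214844, 116.98982238769531), 67.46206665039062) [[477.0, -218.0], [585.0, -262.0], [645.0, -119.0], [537.0, -74.0]]
 axes [[-0.367, -0.93, -0.008], [0.93, -0.367, -0.014]] proj [-52.6 -50.   46.8  49.4]
```

```bash
cat > plan.py <<'E'
from h import *
yw=np.radians(158.87);X=np.array([np.cos(yw),np.sin(yw)]);Y=np.array([np.sin(yw),-np.cos(yw)])
H=np.array([562.5,-168,86]);ey=np.array([.388,.922])
O=np.array([216.277,559.669,231.292]);HT=14.5
def T0(s,z):            # bin-plane point (s from hinge, z height) in start tool frame
    w=np.r_[H[:2]+s*ey,z]-O; return np.array([w[:2]@X,w[:2]@Y,-w[2]])
def tcp(phi,th,t=15):   # contact pose, degrees
    p,q=np.radians([phi,th]);u=np.array([np.cos(p),np.sin(p)]);n=np.array([np.sin(p),-np.cos(p)])
    a=np.array([np.sin(q),np.cos(q)]);b=np.array([-np.cos(q),np.sin(q)])
    h=np.array([0,86])
    if phi+th<=90: c=h+103*u+2*n-t*a
    else: c=h+(103-t)*u+2*n
    return c-HT*b
if __name__=="__main__":
    for s,z in((150,180),(150,70),(130,60)): print(s,z,T0(s,z).round(1))
    for phi in range(0,181,10):
        th=45 if phi<=90 else (180-phi)/2
        c=tcp(phi,th);print(phi,th,c.round(1),T0(*c).round(1))
E
python3 plan.py
```

```text
150 180 [-589.7 -404.    51.3]
150 70 [-589.7 -404.   161.3]
130 60 [-589.1 -424.   171.3]
0 45 [102.6  63.1] [-588.3 -451.3  168.2]
10 45 [101.4  81.1] [-588.3 -452.5  150.2]
20 45 [97.1 98.5] [-588.1 -456.8  132.8]
30 45 [ 89.8 114.9] [-587.9 -464.1  116.4]
40 45 [ 79.8 129.8] [-587.6 -474.1  101.5]
50 45 [ 68.4 141.9] [-587.3 -485.6   89.4]
60 45 [ 56. 151.] [-586.9 -498.    80.3]
70 45 [ 42.2 157.8] [-586.5 -511.7   73.5]
80 45 [ 27.5 162.1] [-586.1 -526.4   69.2]
90 45 [ 12.3 163.7] [-585.6 -541.7   67.5]
100 40.0 [ -2.2 163.7] [-585.2 -556.1   67.6]
110 35.0 [-16.3 161.1] [-584.8 -570.3   70.2]
120 30.0 [-29.7 156. ] [-584.4 -583.6   75.3]
130 25.0 [-41.9 148.6] [-584.  -595.8   82.7]
140 20.0 [-52.5 139.1] [-583.7 -606.4   92.2]
150 15.0 [-61.2 128. ] [-583.5 -615.1  103.3]
160 10.0 [-67.7 115.5] [-583.3 -621.7  115.8]
170 5.0 [-71.9 102. ] [-583.1 -625.8  129.3]
180 0.0 [-73.5  88. ] [-583.1 -627.4  143.3]
```

{"op": "jog_arm", "data": {
  "rows": [
    [[0, -50, 0], [0, 0, 0]],
    [[0, -100, 0], [0, 0, 0]],
    [[-20, -150, 0], [0, 0, 0]],
    [[-40, -200, 0], [0, 0, 0]],
    [[-60, -245, 0], [0, 0, 0]],
    [[-80, -290, 0], [0, 0, 0]],
    [[-100, -330, 0], [0, 0, 0]],
    [[-120, -330, 0], [0, 0, 0]]
  ],
  "grip": 0
}}

```text
time: 0.9
tool_pos: [208.7, 205.8, 232.5]
tcp_rot: [179.7, 0.2, 158.8]
ft_force: [0.1, 0.9, 0.8]
finger_gap: -0.2
grip_force: 0.0
```

{"op": "jog_arm", "data": {
  "rows": [
    [[-47, -8, 0], [0, 0, 0]],
    [[-94, -15, 0], [0, 0, 0]],
    [[-141, -22, 0], [0, 0, 0]],
    [[-188, -30, 0], [0, 0, 0]],
    [[-235, -37, 0], [0, 0, 0]],
    [[-282, -44, 0], [0, 0, 0]],
    [[-329, -52, 0], [0, 0, 0]],
    [[-376, -60, 0], [0, 0, 0]],
    [[-423, -67, 0], [0, 0, 0]],
    [[-470, -74, 0], [0, 0, 0]]
  ]
}}

```text
time: 1.9
tool_pos: [622.2, -31.1, 230.4]
tcp_rot: [-180.0, -0.1, 158.9]
ft_force: [0.2, 0.5, 0.6]
finger_gap: 0.3
grip_force: 0.0
```

{"op": "jog_arm", "data": {
  "rows": [
    [[0, 0, 0], [0.13, 0, 0]],
    [[0, 0, 10], [0.26, 0, 0]],
    [[0, 0, 20], [0.39, 0, 0]],
    [[0, 0, 30], [0.52, 0, 0]],
    [[0, 0, 40], [0.65, 0, 0]],
    [[0, 0, 50], [0.785, 0, 0]],
    [[0, 0, 50], [0.785, 0, 0]],
    [[0, 0, 50], [0.785, 0, 0]]
  ]
}}

```text
time: 2.7
tool_pos: [620.3, -29.3, 178.9]
tcp_rot: [-135.0, -0.2, 158.9]
ft_force: [-0.0, -0.6, 0.1]
finger_gap: 0.1
grip_force: 0.0
```

{"op": "jog_arm", "data": {
  "rows": [
    [[0, 18, 18], [0, 0, 0]],
    [[0, 36, 38], [0, 0, 0]],
    [[0, 52, 56], [0, 0, 0]],
    [[0, 66, 74], [0, 0, 0]],
    [[0, 78, 92], [0, 0, 0]],
    [[0, 78, 92], [0, 0, 0]]
  ]
}}

```text
time: 3.3
tool_pos: [615.0, -40.2, 57.5]
tcp_rot: [-134.9, -0.3, 158.8]
ft_force: [-1.1, -0.9, -0.4]
finger_gap: -0.1
grip_force: 0.0
```

Run:
```python
from h import *
a=r.snapshot("top")[0][165:285,245:365];b=r.snapshot("side")[0][140:260,235:355]
cv2.imwrite('pics/d.png',cv2.resize(np.hstack([a,b]),(800,400),interpolation=cv2.INTER_CUBIC))
print(r.sense()["tool_pos"],r.sense()["joint_pos"])
```

```text
[617.13973691 -39.47103815  60.98391434] [ 11.82696255  42.63891513  70.10351524 -36.51247647  94.71709544
 -50.94333982]
```

View pics/d.png

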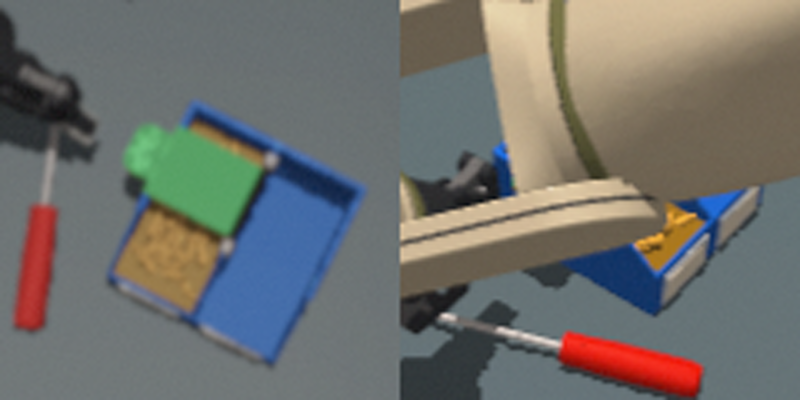

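The top crop shows the closed fingers at about (92,125), in line with the tab at (148,152). The fingers are clear of the driver and the bin. I'll work out the sweep rows now.

```bash
cat >> plan.py <<'E'
def rows(s0,z0,th0,targets):
    q=np.radians(th0);y=np.array([np.cos(q),-np.sin(q)]);zz=np.array([-np.sin(q),-np.cos(q)])
    for s,z,th in targets:
        d=np.array([s-s0,z-z0]);print([round(d@y),round(d@zz),round(np.radians(th-th0),2)],end=" ")
    print()
E
python3 - <<'E'
from plan import *
def T(ps): return [(*tcp(p,45 if p<=90 else (180-p)/2),45 if p<=90 else (180-p)/2) for p in ps]
rows(140,60,45,[(130,55,45),(120,56,45),(110,58,45),(106,60,45)]+T([0,4,8,12,16,20]))
rows(*T([20])[0],T([26,32,38,44,50,56,62,68,74,80]))
rows(*T([80])[0],T([85,90,94,98,102,106,110,114,118,122]))
rows(*T([122])[0],T([128,134,140,146,152,158,164,170,175,180]))
E
```

```text
[-4, 11, np.float64(0.0)] [-11, 17, np.float64(0.0)] [-20, 23, np.float64(0.0)] [-24, 24, np.float64(0.0)] [-29, 24, np.float64(0.0)] [-34, 19, np.float64(0.0)] [-39, 15, np.float64(0.0)] [-45, 10, np.float64(0.0)] [-51, 6, np.float64(0.0)] [-58, 3, np.float64(0.0)] 
[-10, -4, np.float64(0.0)] [-20, -7, np.float64(0.0)] [-31, -9, np.float64(0.0)] [-42, -10, np.float64(0.0)] [-51, -10, np.float64(0.0)] [-60, -9, np.float64(0.0)] [-69, -7, np.float64(0.0)] [-78, -4, np.float64(0.0)] [-86, 0, np.float64(0.0)] [-94, 4, np.float64(0.0)] 
[-6, 5, np.float64(0.0)] [-12, 10, np.float64(0.0)] [-16, 13, np.float64(-0.03)] [-20, 18, np.float64(-0.07)] [-24, 22, np.float64(-0.1)] [-27, 27, np.float64(-0.14)] [-30, 32, np.float64(-0.17)] [-33, 37, np.float64(-0.21)] [-35, 42, np.float64(-0.24)] [-37, 47, np.float64(-0.28)] 
[-4, 7, np.float64(-0.05)] [-8, 15, np.float64(-0.1)] [-10, 23, np.float64(-0.16)] [-12, 32, np.float64(-0.21)] [-13, 40, np.float64(-0.26)] [-12, 49, np.float64(-0.31)] [-11, 57, np.float64(-0.37)] [-9, 65, np.float64(-0.42)] [-7, 72, np.float64(-0.46)] [-4, 78, np.float64(-0.51)]
```

{"op": "jog_arm", "data": {
  "rows": [
    [[0, -4, 11], [0, 0, 0]],
    [[0, -11, 17], [0, 0, 0]],
    [[0, -20, 23], [0, 0, 0]],
    [[0, -24, 24], [0, 0, 0]],
    [[0, -29, 24], [0, 0, 0]],
    [[0, -34, 19], [0, 0, 0]],
    [[0, -39, 15], [0, 0, 0]],
    [[0, -45, 10], [0, 0, 0]],
    [[0, -51, 6], [0, 0, 0]],
    [[0, -58, 3], [0, 0, 0]]
  ]
}}

```text
time: 4.4
tool_pos: [602.1, -79.1, 100.7]
tcp_rot: [-135.0, 0.0, 158.9]
ft_force: [0.1, 2.2, 0.6]
finger_gap: 0.2
grip_force: 0.5
```

Run:
```python
from h import *
a=r.snapshot("top")[0][165:285,245:365];b=r.snapshot("side")[0][140:260,235:355]
cv2.imwrite('pics/e.png',cv2.resize(np.hstack([a,b]),(800,400),interpolation=cv2.INTER_CUBIC))
print(r.sense()["tool_pos"])
```

```text
[602.51527439 -79.51133706 101.53970782]
```

View pics/e.png

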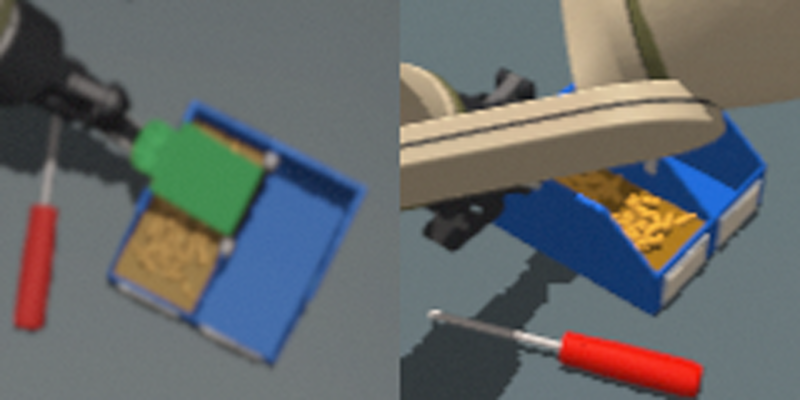

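The tab covers the fingertip at about (145,150), so the finger is under it. The bin hasn't moved. I'll carry on.

{"op": "jog_arm", "data": {
  "rows": [
    [[0, -10, -4], [0, 0, 0]],
    [[0, -20, -7], [0, 0, 0]],
    [[0, -31, -9], [0, 0, 0]],
    [[0, -42, -10], [0, 0, 0]],
    [[0, -51, -10], [0, 0, 0]],
    [[0, -60, -9], [0, 0, 0]],
    [[0, -69, -7], [0, 0, 0]],
    [[0, -78, -4], [0, 0, 0]],
    [[0, -86, 0], [0, 0, 0]],
    [[0, -94, 4], [0, 0, 0]]
  ]
}}

```text
time: 5.5
tool_pos: [576.5, -144.7, 163.6]
tcp_rot: [-135.0, -0.0, 158.9]
ft_force: [0.9, 0.7, 0.1]
finger_gap: -0.1
grip_force: 0.3
```

Run:
```python
from h import *
p,d=r.snapshot("top");a=p[165:285,245:365];b=r.snapshot("side")[0][110:230,235:355]
cv2.imwrite('pics/f.png',cv2.resize(np.hstack([a,b]),(800,400),interpolation=cv2.INTER_CUBIC))
print(r.sense()["tool_pos"])
```

```text
[ 576.39802319 -145.18031596  163.94833195]
```

View pics/f.png

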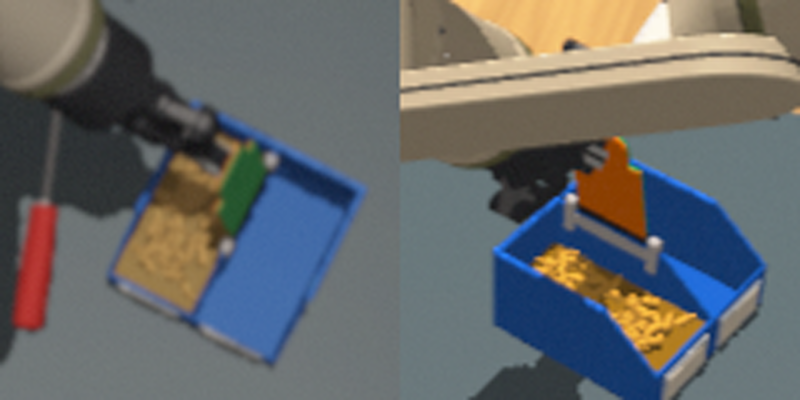

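The paddle is near 80° with its orange face visible at (617,195), and the fingertip is behind the tab, about 4 mm off centre. I'll correct that in tool x and continue.

{"op": "jog_arm", "data": {
  "rows": [
    [[1, -6, 5], [0, 0, 0]],
    [[1, -12, 10], [0, 0, 0]],
    [[2, -16, 13], [-0.03, 0, 0]],
    [[2, -20, 18], [-0.07, 0, 0]],
    [[3, -24, 22], [-0.1, 0, 0]],
    [[3, -27, 27], [-0.14, 0, 0]],
    [[4, -30, 32], [-0.17, 0, 0]],
    [[4, -33, 37], [-0.21, 0, 0]],
    [[5, -35, 42], [-0.24, 0, 0]],
    [[5, -37, 47], [-0.28, 0, 0]]
  ]
}}

```text
time: 6.6
tool_pos: [550.4, -197.9, 156.4]
tcp_rot: [-151.2, 0.0, 158.9]
ft_force: [0.1, 0.6, -0.3]
finger_gap: -0.4
grip_force: 0.2
```

{"op": "jog_arm", "data": {
  "rows": [
    [[0, -4, 7], [-0.05, 0, 0]],
    [[0, -8, 15], [-0.1, 0, 0]],
    [[0, -10, 23], [-0.16, 0, 0]],
    [[0, -12, 32], [-0.21, 0, 0]],
    [[0, -13, 40], [-0.26, 0, 0]],
    [[0, -12, 49], [-0.31, 0, 0]],
    [[0, -11, 57], [-0.37, 0, 0]],
    [[0, -9, 65], [-0.42, 0, 0]]
  ]
}}

```text
time: 7.4
tool_pos: [536.4, -234.9, 104.0]
tcp_rot: [-175.3, 0.1, 158.8]
ft_force: [-0.6, -0.4, 0.8]
finger_gap: 0.1
grip_force: 0.2
```

Run:
```python
from h import *
p,d=r.snapshot("top");a=p[165:285,245:365];b=r.snapshot("side")[0][110:230,235:355]
cv2.imwrite('pics/g.png',cv2.resize(np.hstack([a,b]),(800,400),interpolation=cv2.INTER_CUBIC))
s=r.sense();print(s["tool_pos"],s["tcp_rot"],s["ft_force"])
```

```text
[ 535.16653159 -235.57018202  102.96032983] [-1.75206641e+02 -6.40887776e-02  1.58704067e+02] [-0.49079496 -0.77211723  0.6325959 ]
```

View pics/g.png

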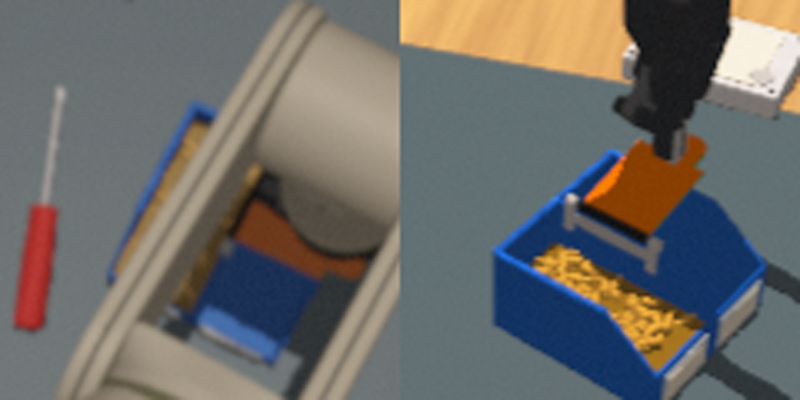

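Side view: the paddle is past upright, orange up at about (650,190), with the fingertip on it at (675,150). I'll press the last bit down slowly.

{"op": "jog_arm", "data": {
  "rows": [
    [[0, 0, 4], [-0.03, 0, 0]],
    [[0, 1, 8], [-0.06, 0, 0]],
    [[0, 1, 11], [-0.09, 0, 0]],
    [[0, 1, 13], [-0.09, 0, 0]],
    [[0, 1, 14], [-0.09, 0, 0]],
    [[0, 1, 15], [-0.09, 0, 0]],
    [[0, 1, 15], [-0.09, 0, 0]]
  ]
}}

```text
time: 8.2
tool_pos: [536.6, -234.1, 88.9]
tcp_rot: [179.7, -0.0, 158.9]
ft_force: [0.4, 0.4, 0.4]
finger_gap: 0.3
grip_force: 0.0
```

{"op": "jog_arm", "data": {
  "rows": [
    [[0, 0, 1], [0, 0, 0]],
    [[0, 0, 2], [0, 0, 0]],
    [[0, 0, 2], [0, 0, 0]]
  ]
}}

```text
time: 8.5
tool_pos: [536.9, -234.3, 87.8]
tcp_rot: [179.7, 0.0, 158.9]
ft_force: [-2.9, 1.2, 6.9]
finger_gap: -0.3
grip_force: 3.3
```

{"op": "jog_arm", "data": {
  "rows": [
    [[0, 0, 1], [0, 0, 0]],
    [[0, 0, 2], [0, 0, 0]],
    [[0, 0, 2], [0, 0, 0]]
  ]
}}

```text
time: 8.8
tool_pos: [537.1, -234.4, 87.4]
tcp_rot: [179.7, 0.1, 158.9]
ft_force: [-8.5, 4.7, 17.2]
finger_gap: -0.2
grip_force: 8.9
```

On the stop: the force rose to 17 N with z at about 87.5. I'll retract straight up and verify.

{"op": "jog_arm", "data": {
  "rows": [
    [[0, 0, -10], [0, 0, 0]],
    [[0, 0, -40], [0, 0, 0]],
    [[0, 0, -80], [0, 0, 0]],
    [[0, 0, -120], [0, 0, 0]],
    [[0, 40, -150], [0, 0, 0]],
    [[20, 90, -150], [0, 0, 0]],
    [[50, 130, -150], [0, 0, 0]],
    [[90, 160, -150], [0, 0, 0]],
    [[130, 190, -150], [0, 0, 0]],
    [[170, 220, -150], [0, 0, 0]]
  ]
}}

```text
time: 9.8
tool_pos: [457.7, 29.8, 236.0]
tcp_rot: [179.7, 0.0, 158.9]
ft_force: [1.3, 0.6, 0.9]
finger_gap: -0.1
grip_force: 0.0
```

{"op": "jog_arm", "data": {
  "rows": [
    [[40, 30, 0], [0, 0, 0]],
    [[80, 60, 0], [0, 0, 0]],
    [[80, 110, 0], [0, 0, 0]],
    [[80, 160, 0], [0, 0, 0]],
    [[80, 200, 0], [0, 0, 0]],
    [[80, 200, 0], [0, 0, 0]],
    [[80, 200, 0], [0, 0, 0]]
  ]
}}

```text
time: 10.5
tool_pos: [456.1, 244.3, 236.5]
tcp_rot: [179.8, -0.0, 159.0]
ft_force: [0.5, 0.5, -0.0]
finger_gap: 0.1
grip_force: 0.0
```

Run:
```python
from h import *
p,d=r.snapshot("top");q,e=r.snapshot("side")
cv2.imwrite('pics/h.png',np.hstack([cv2.resize(p[80:300,80:480],(400,220)),q[100:320,150:550]]))
for n,p,d,box in(("top",p,d,(270,190,370,285)),("side",q,e,(240,130,370,240))):
    W=cloud(n,d);h=cv2.cvtColor(p,cv2.COLOR_BGR2HSV);m=np.zeros(d.shape,bool);m[box[1]:box[3],box[0]:box[2]]=1;m&=(d>0)&(W[...,2]>75)
    G=W[m&(h[...,0]<14)&(h[...,1]>150)]
    if len(G)<50: print(n,len(G));continue
    c=G.mean(0);V=np.linalg.svd(G-c,full_matrices=0)[2];print(n,len(G),c.round(1),V[2].round(3))
    B=W[m&(h[...,0]>100)&(h[...,0]<130)&(h[...,1]>120)];print(cv2.minAreaRect(B[:,:2].astype(np.float32)))
s=r.sense();print(s["tool_pos"],s["time"])
```

```text
top 712 [ 543.6 -206.1   86.6] [-0.004  0.008 -1.   ]
((562.5105590820312, -167.98300170898438), (153.41526794433594, 105.94867706298828), 65.90262603759766)
side 12
[456.15216592 243.02500362 236.94761858] 10.6
```

View pics/h.png

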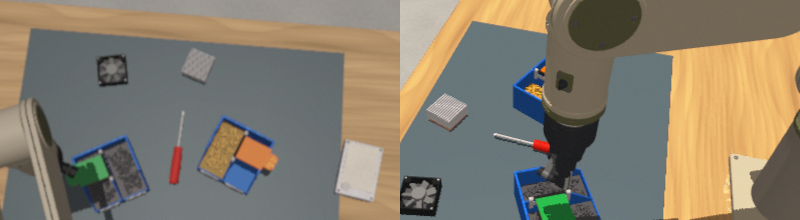

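The paddle is flat with its orange face up (normal vertical, z 86.6) at about (258,155) in the picture. The bin rim is where it was, everything else is undisturbed, and the arm is clear at z 236.

```bash
python3 -c "
from bench import r
print(r.hand_in())"
```

```text
the job is handed in; nothing more can be done
None
```

I turned the emptied bin's paddle fully over; it lies flat across the empty compartment, orange face up. Camera checks showed nothing else disturbed, and I handed the job in at about 10.6 s; no verdict came back.

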